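Thickness reading on a sloping sample with a hand probe

ROBOT

A 6-joint arm with a two-finger parallel gripper is mounted at the origin on a cart in front of the work surface, level with it; the furniture and walls round the work are solid. World frame = base frame: x ahead of the robot, y to its left, z up, the work surface at z = 0. Lengths are in mm, angles in degrees, forces in N, time in s.
With the tool pointing down it reaches from about 350 to 725 mm from the base axis. Payload 4.3 kg.
Tool frame: the origin (TCP) lies midway between the tips of the shut fingers; the grasp point (between the pads) lies 19 mm behind it (r.grip_point_offset is the distance from the TCP to the grasp point, in mm); z points along the fingers, y is the direction in which the jaws open and shut (so a half turn about z gives the same grasp; the last joint's range is limited). The gripper opens to 85 mm and grips with 20 to 120 N. Pads are 22 mm wide; open, the fingers measure 114 mm over their backs; the gripper's body (76 mm by 85 mm) begins 54 mm behind the grasp point. The pads swing forward as they close: fully open they stand 13 mm farther back than shut.
Start: joints at [59.341, 21.618, 4.641, 73.018, 0, 83.68], TCP at [236.991, 523.93, 231.329] pointing down, gripper open.
Joint ranges: [-156.06, 156.06], [-48.1, 94.91], [-58.44, 69.94], [-101.28, 121.22], [-78.64, 73.56], [-180, 180]. Speed limits (degrees/s): [147.25, 147.25, 180, 180, 180, 180].

INTERFACE

Orientations are given as [roll, pitch, yaw] about the fixed x, y, z axes, in that order (R = Rz(yaw) Ry(pitch) Rx(roll)).
In Python, from bench import r, snapshot, camera_model, job gives the robot as it stands.
- The arm moves only by the shell command python3 -m jog 'ROWS' [FORCE]. ROWS is JSON, a list that holds one entry, the list of rows, each a list of 5 numbers: the finger opening in cm, from 0 to 8.54, then the shift along the tool's x, y, z in cm, then the turn about the tool's z in degrees. In form: [[[claw, dx, dy, dz, spin], ...]]. A call has 1 to 20 rows; each row is the pose to reach, as a shift and turn from the pose commanded when the call began, along the tool's axes at that moment; what a row does not reach only later rows make up. A row lasts 1/12 s, in which the tool goes at most 41.7 mm and 7.16 degrees, less where a joint would pass 70% of its speed; a pose out of reach is approached as far as the arm can. A call with a gripper value outside its range is refused whole. The fingers move at their own pace and stop on an object; FORCE is the grip in N (left out, the last holds). Time passes only in rows, so rows that repeat a pose let the fingers close. It gives the time, the measured TCP pose, the force and the opening at its end, in the units of the state.
- r.state(): the state, without advancing time (a new reading comes with each control period).
- snapshot(name): name is "scene" or "side" or "wrist"; returns (picture, depth): 420x560x3 uint8, blue, green, red; 420x560 float32, mm along the optical axis (not along the pixel's ray), 0 where there is no reading.
- camera_model(name): a dict with "camera_matrix" (3x3 intrinsics, pixels), "world_from_camera" (4x4, takes a point from camera to world coordinates); the wrist camera has in their place "mount" (4x4, takes a point from camera to tool coordinates, whose origin is the TCP and whose axes are the flange's). Camera axes: x right, y down, z forward; pixel columns grow to the right and rows downward; lengths in mm; the calibration is good to about 2 mm. A picture is of the moment at which its call begins: read the wrist's pose just before it. camera_model takes no time and is no camera call.
- job.job_done(): hands the job in, once; it reports no verdict.
The state is a dict: "time_s": time; "joint_pos": joint angles; "qvel": joint speeds; "joint_efforts": joint torques, N m; "position": TCP position; "ee_rot": TCP orientation; "wrist_force": force on the tool from outside, world axes, zero at the start; "ft_torque": the same for the moment, N m; "opening": opening from 0.0 (shut) to 1.0 (fully open).
Only numpy, scipy, OpenCV 4.12 (cv2) and the standard library are available. Lean on these libraries where they do the work, as an engineer would, in place of code of your own. Each camera call takes 0.05 s, during which the arm holds its last target. There are 200 camera calls.

TASK

Ready the thickness gauge by pressing its round key fully down and letting it come up, and after that its long bar key in the same way; do not press the square key. Then lift the probe out of its stand and hold its sprung tip inside the ring engraved on the sample (not at the cross), the probe square to the sloping face and pressed lightly, so that the tip is pushed in about half way and never all the way home. Finish while still gripping the probe there, reading steady: do not put it down or let go, and leave the other things on the table where they stand.

Things in the scene. Friction and masses are not known exactly. Their poses are not given: they have to be found in the camera images.
- gauge: Gauge unit, fixed: grey box 120 (x) x 170 (y) x 40 mm tall, black display on a sloping hump along its back (+x side), up to 75 mm high. Origin: centre of underside; z up. Three black keys with white rims on its flat top, 30 mm in front of the centre, 50 mm apart (y = -50, 0, 50 mm); which key is where varies.
- round_top (a point): Centre of the top of the round key (25 mm across), 52.5 mm above the surface when up. z up.
- square_top (a point): Centre of the top of the square key (23 x 23 mm), 52.5 mm above the surface when up. This key is to be left alone.
- bar_top (a point): Centre of the top of the long bar key (38 mm along the gauge's x, 12 mm wide), 52.5 mm above the surface when up.
- key_round (a joint): Travel of the round key, m: 0 = up, 0.005 = fully down; springs back; 1.5 N starts it, 4 N fully down.
- key_square (a joint): Travel of the square key, same values.
- key_bar (a joint): Travel of the bar key, same values.
- stand: The probe's stand, fixed: aluminium block 60 x 60 x 60 mm with one upright through hole, 25 mm across, in its middle. Origin at the centre of its underside, z up.
- probe: Loose cordless probe, about 130 g, hanging upright in the stand by its collar. Round; z runs from tip to butt; origin at the centre of the collar's underside. Along z, mm: collar 0 to 8 (36 across); black handle 8 to 86 (24 across: grip here); cap to 91 (19 across); nose 0 to -30 (20 across); sprung ball-ended tip -30 to -46 (8 thick).
- probe_tip (a point): The very end of the probe's sprung tip, 46 mm below the probe's origin when the tip is fully out; it moves with the tip.
- plunger (a joint): How far the sprung tip is pushed into the probe, m: 0 = fully out, 0.010 = fully home; 0.5 N starts it, 250 N/m, 1.75 N at half way (0.005), 3 N fully home.
- sample: Sample, fixed: aluminium coupon 84 x 66 mm on a sloping plate 100 x 84 mm, 50 mm above the table at its centre; the face slopes 15 degrees, low at the front (-x). Origin: centre of the underside; z up. Marks on the coupon: a ring, and a cross 30 mm to its right (-y) and 28 mm down the slope. Four clamps at the coupon's side edges stand 6 mm above it.
- ring_spot (a point): Centre of the engraved ring (19 mm across) on the sloping top face of the coupon: the spot to be measured. Its z axis stands square to the sloping face, outward; its x axis points up the slope.
- fork: Bystander: small steel clamping fork, 42x70x16 mm; leave it where it is. Origin at the centre of its underside.
- tee: Bystander: metal coaxial T adapter, 35x55x15 mm; leave it where it is. Origin at the centre of its underside.
- tube: Bystander: black lens tube standing on end, 32 across, 56 tall mm; leave it where it is. Origin at the centre of its underside.
- dropper: Bystander: brown dropper bottle, 29 across, 89 tall mm; leave it where it is. Origin at the centre of its underside.
- sensor: Bystander: flat black power sensor head, 73x42x16 mm; leave it where it is. Origin at the centre of its underside.
- post: Bystander: bare steel post standing on end, 13 across, 75 tall mm; leave it where it is. Origin at the centre of its underside.
- driver: Bystander: hex driver lying flat, 25x182x24 mm; leave it where it is. Origin at the centre of its underside.
- mirror: Bystander: mirror mount on a post and foot, 46x58x97 tall mm; leave it where it is. Origin at the centre of its underside.
Not all that is in view belongs to the job. Of the things that look like the sample, the largest one is meant.

How it is judged (in metres and radians):
On the way, in this order (a step that is already met when the one before it is completed fails the run):
1. the round key is pressed down alone, the probe still in its stand (value of joint key_round above 0.0035 m and value of joint each of key_bar, key_square below 0.001 m and z of probe_tip in the frame of stand below 0.03 m), for 0.05 s.
2. the round key is up again and the bar key is pressed down alone, the probe still in its stand (value of joint key_bar above 0.0035 m and value of joint each of key_round, key_square below 0.001 m and z of probe_tip in the frame of stand below 0.03 m), for 0.05 s.
3. all keys are up and the probe has been lifted out of its stand in the gripper (value of joint each of key_round, key_square, key_bar below 0.001 m and z of probe_tip in the frame of stand above 0.063 m and contact force between probe and the fingers above 1 N), for 0.1 s.
At the end, for the whole second after the job is handed in: The gripper alone holds the probe, steady, its tip within 7 mm of the ring centre on the sample, its axis within 0.12 rad of square to the sloping face, the tip pushed in 2 to 8 mm of 10 with 0.5 to 6 N on the sample; arm not touching the sample; all keys up (distance between probe_tip and ring_spot below 0.007 m and angle between the z axis of probe and the z axis of ring_spot, either way round below 0.12 rad and z of probe in the frame of ring_spot above 0.03 m and value of joint plunger between 0.002 and 0.008 m and contact force between probe and sample between 0.5 and 6 N and contact force between probe and the fingers above 1 N and contact force between probe and stand below 0.05 N and contact force between the arm and sample below 0.1 N and linear speed of probe below 0.02 m/s and value of joint each of key_round, key_square, key_bar below 0.001 m); the arm keeps its last pose, push and grip.
It fails at once if the square key is pressed (value of joint key_square above 0.002 m).
It fails at once if the round and bar keys are down together (value of joint each of key_round, key_bar above 0.002 m).
It fails at once if the probe's tip is pushed all the way home (value of joint plunger above 0.0097 m).
It fails at once if the probe strikes or presses hard on the sample (contact force between probe and sample above 15 N).
It fails at once if a bystander is moved by more than 20 mm (distance of any of fork, tee, tube, dropper, sensor, post, driver, mirror from where it was at the start of the episode above 0.02 m).
It also fails if it takes over 48 s, if anything falls off the work surface, if the arm or the gripper's body presses on something with over 40 N, if the wrist force passes 120 N, or if a joint passes its speed limit or range.

## Working session

There is one attempt and no reset: what is moved stays moved. The work goes in short steps, Python scripts to look and compute and a shell command to move; the robot and the scene stay as the last step left them, time stands still between calls to the robot, and variables do not carry over. Pictures are saved under pics/ and viewed, on a budget of 10 in all, crops included, one or two more only if the job needs it, and the job is handed in when it is done.

```bash
ls; mkdir -p pics; cat > h.py <<'E'
import numpy as np,cv2
from bench import r,snapshot,camera_model,job
from scipy.spatial.transform import Rotation as Ro
def T():
    s=r.state();M=np.eye(4);M[:3,:3]=Ro.from_euler('xyz',s['ee_rot'],degrees=True).as_matrix();M[:3,3]=s['position'];return M
def cloud(n):
    m=camera_model(n);W=T()@np.array(m['mount']) if n=='wrist' else np.array(m['world_from_camera'])
    p,d=snapshot(n);K=np.array(m['camera_matrix']);v,u=np.mgrid[:420,:560]
    c=np.stack([(u-K[0,2])/K[0,0]*d,(v-K[1,2])/K[1,1]*d,d],-1)@W[:3,:3].T+W[:3,3]
    c[d==0]=np.nan
    np.savez(n+'.npz',p=p,c=c,K=K,W=W);return p,c
E
python3 - <<'E'
from h import *
print(r.state(),r.grip_point_offset)
ps=[]
for n in('scene','side'):
    p,c=cloud(n);cv2.imwrite(f'pics/{n}.png',cv2.resize(p,(800,600)))
    W=np.load(n+'.npz')['W'];print(n,W[:3,3],W[:3,2])
E
```

```text
pics
{'time_s': 0.0, 'joint_pos': array([5.93388918e+01, 2.16637018e+01, 4.56216346e+00, 7.30178223e+01,
       5.60073278e-04, 8.36812361e+01]), 'qvel': array([ 0.04242561, -0.10121643,  0.02351365, -0.11618852, -0.04050548,
        0.05555157]), 'joint_efforts': array([-2.34938241e-03, -4.63599908e+01,  2.69877076e+01,  2.06747744e-02,
       -1.73424373e-04,  4.93702231e-06]), 'position': array([236.65297488, 523.31957512, 230.33768875]), 'ee_rot': array([-1.79881426e+02, -1.36934759e-02,  1.55657641e+02]), 'wrist_force': array([-0.29099461, -0.25259271,  0.47600343]), 'ft_torque': array([ 0.05218036,  0.00945841, -0.04997643]), 'opening': 1.0015688796167408} 18.700000000000003
scene [ 102.49070162 -883.15584547  779.61757789] [ 0.36298549  0.71782885 -0.59410713]
side [264.74024405 978.60106126 628.30122267] [ 0.2443118  -0.83875561 -0.4866218 ]
```

View pics/scene.png

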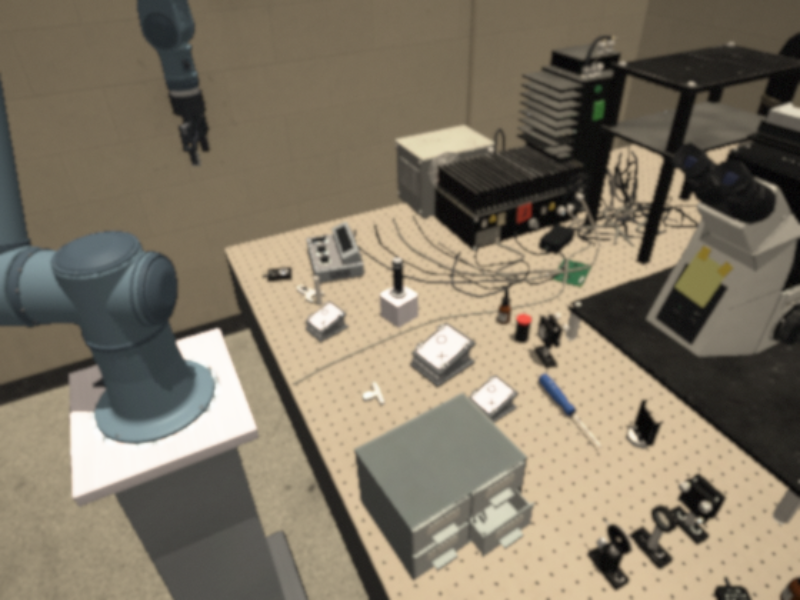

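View pics/side.png

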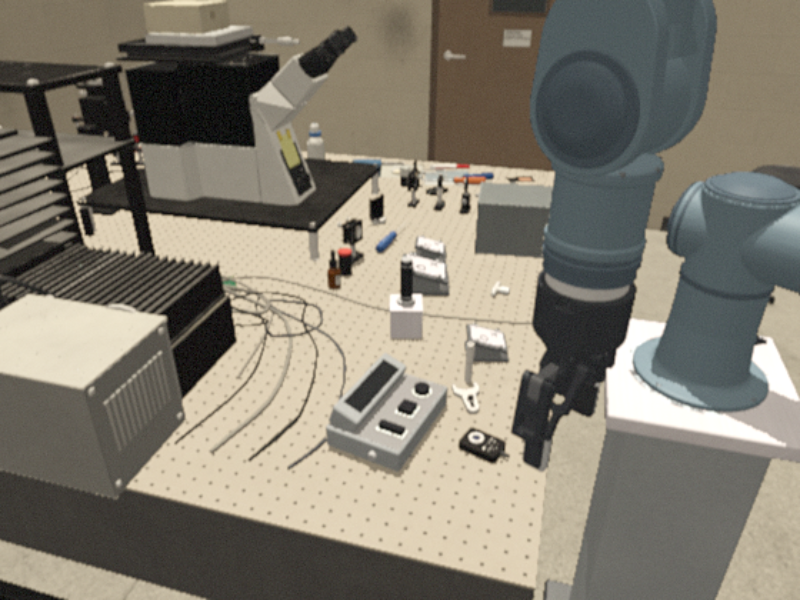

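The side view (800 px scale) shows the gauge keys: round (422,389), square (407,408), bar (391,428). The stand and probe are at (405,315). In the scene view the large sample is at (442,350), with two smaller decoys. Next I'll measure positions.

```bash
python3 - <<'E'
from h import *
s=np.load('side.npz');k=0.7
for n,(u,v) in dict(round=(422,389),sq=(407,408),bar=(391,428),probetop=(406,262),standtop=(392,299),post=(469,345),fork=(466,395),small=(487,338)).items():
    u,v=int(u*k),int(v*k);print(n,np.nanmedian(s['c'][v-1:v+2,u-1:u+2].reshape(-1,3),0).round(1))
s2=np.load('scene.npz')
for n,(u,v) in dict(sample=(442,350),dec1=(325,318),dec2=(493,397),probetop=(398,263),standc=(399,300)).items():
    u,v=int(u*k),int(v*k);print(n,np.nanmedian(s2['c'][v-1:v+2,u-1:u+2].reshape(-1,3),0).round(1))
a=cv2.resize(s2['p'][215:275,275:345],None,fx=8,fy=8,interpolation=cv2.INTER_CUBIC)[:480,:400]
a=cv2.resize(s2['p'][220:270,280:340],(480,400),interpolation=cv2.INTER_CUBIC)
b=cv2.resize(s['p'][240:330,220:325],(467,400),interpolation=cv2.INTER_CUBIC)[:,:320]
cv2.imwrite('pics/crops.png',np.hstack([a,b]))
E
```

```text
round [429.6 246.6  53.6]
sq [441.5 293.9  54.1]
bar [451.3 341.1  53.1]
probetop [517.1  15.2 149.8]
standtop [547.5   2.4  62. ]
post [377.6 138.3  76.3]
fork [370.2 185.5  11.1]
small [360.4  53.   39. ]
sample [ 519.8 -182.4   45.6]
dec1 [357.   38.3  32.1]
dec2 [ 545.6 -323.1   32.8]
probetop [513.9  -4.8 146. ]
standc [509.1 -14.2  58.1]
```

View pics/crops.png

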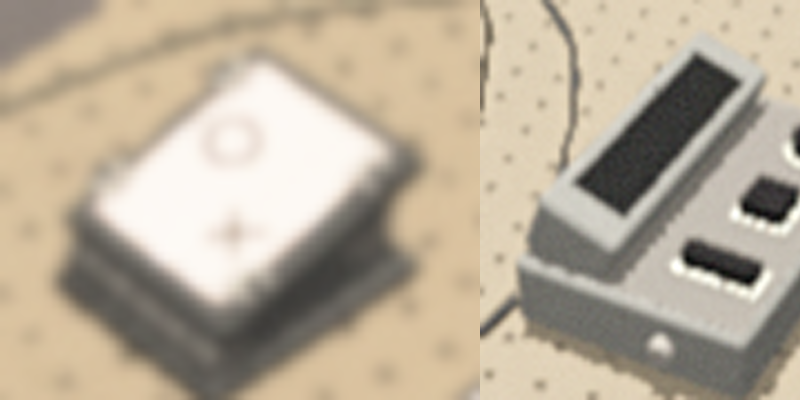

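```bash
cat >> h.py <<'E'
def rel(p):
    M=T();return (M[:3,:3].T@(np.array(p)-M[:3,3])/10).round(2)
E
python3 - <<'E'
from h import *
print(np.array(camera_model('wrist')['mount']).round(2),camera_model('wrist')['camera_matrix'])
s=np.load('scene.npz');c=s['c']
f=lambda u,v:np.nanmedian(c[v-1:v+2,u-1:u+2].reshape(-1,3),0)
print('ring',f(309,238),'cross',f(309,249))
# plane of coupon
P=c[228:255,293:327].reshape(-1,3);col=s['p'][228:255,293:327].reshape(-1,3).min(1)
P=P[(col>215)];m=np.nanmean(P,0);n=np.linalg.svd(P-m)[2][2];n*=np.sign(n[2]);print(len(P),m,n,np.degrees(np.arccos(n[2])),np.degrees(np.arctan2(-n[1],-n[0])))
print(rel([440,285,170]))
E
```

```text
[[   0.     -0.96   -0.29   76.38]
 [   1.      0.      0.      0.68]
 [  -0.     -0.29    0.96 -140.28]
 [   0.      0.      0.      1.  ]] [[326.63130214   0.         277.59620018]
 [  0.         326.63130214 208.51278116]
 [  0.           0.           1.        ]]
ring [ 530.01320529 -163.91104255   49.6789086 ] cross [ 511.17275867 -197.27297042   42.75207517]Traceback (most recent call last):
  File "<stdin>", line 8, in <module>
    u, s, vh = gufunc(a, signature=signature)
               ~~~~~~^^^^^^^^^^^^^^^^^^^^^^^^
    raise LinAlgError("SVD did not converge")
numpy.linalg.LinAlgError: SVD did not converge
```

```bash
python3 -c "
from h import *
print(rel([440,285,170]))"
```

```text
[-28.35 -13.33   6.06]
```

```bash
python3 -m jog '[[[0,-28.35,-13.33,6,-11],[0,-28.35,-13.33,6,-11],[0,-28.35,-13.33,6,-11],[0,-28.35,-13.33,6,-11],[0,-28.35,-13.33,6,-11],[0,-28.35,-13.33,6,-11],[0,-28.35,-13.33,6,-11],[0,-28.35,-13.33,6,-11],[0,-28.35,-13.33,6,-11],[0,-28.35,-13.33,6,-11],[0,-28.35,-13.33,6,-11]]]'
python3 - <<'E'
from h import *
p,c=cloud('wrist');print(r.state()['position'],r.state()['ee_rot'],r.state()['time_s'])
cv2.imwrite('pics/w1.png',p)
E
```

```text
time_s: 1.02
position: [439.8, 285.7, 171.1]
ee_rot: [-180.0, -0.1, 166.6]
wrist_force: [0.2, -0.2, 0.3]
opening: 0.0
[439.68505375 286.26191251 171.33435082] [ 1.79990130e+02 -3.29883959e-02  1.66715278e+02] 1.0667
```

View pics/w1.png

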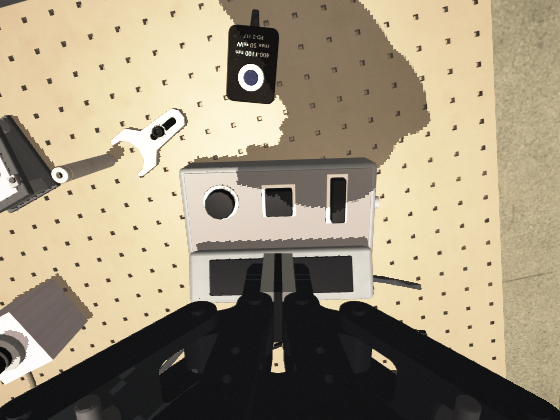

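The wrist view shows round (221,203), square (279,202) and bar (338,200), with the gauge square to the tool. Computing positions from the rays at z=52.5.

```bash
python3 - <<'E'
from h import *
s=np.load('wrist.npz');p=s['p'];c=s['c']
W=s['W'];K=s['K']
for n,(u,v) in dict(round=(221,203),sq=(279,202),bar=(338,200)).items():
    g=cv2.cvtColor(p,cv2.COLOR_BGR2GRAY)[v-32:v+32,u-28:u+28];_,l,st,ce=cv2.connectedComponentsWithStats((g<60).astype(np.uint8));i=l[32,28];u2,v2=ce[i]+[u-28,v-32]
    d=W[:3,:3]@np.linalg.inv(K)@[u2,v2,1];q=W[:3,3]+d*(52.5-W[2,3])/d[2]
    print(n,st[i],u2,v2,q.round(1),c[v,u].round(1),rel([*q[:2],60]))
E
```

```text
round [   0    0   56   64 3325] 220.53052631578947 202.35007518796994 [427.4 241.3  52.5] [428.5 241.   50.5] [ 0.16 -4.66 11.13]
sq [   0    0   56   64 3278] 278.2147651006711 202.09365466748017 [438.2 287.6  52.5] [438.7 288.2  50.9] [ 0.17  0.1  11.13]
bar [ 20  10  16  45 584] 337.79109589041093 197.7568493150685 [445.8 336.1  52.5] [448.8 336.3  49.3] [ 0.54  4.99 11.13]
```

```bash
python3 -m jog '[[[0,0.2,-4.75,5,0],[0,0.2,-4.75,9,0],[0,0.2,-4.75,11,0],[0,0.2,-4.75,11.6,0],[0,0.2,-4.75,12,0],[0,0.2,-4.75,12.3,0],[0,0.2,-4.75,12.4,0],[0,0.2,-4.75,12.4,0],[0,0.2,-4.75,12.4,0]]]'
```

```text
time_s: 1.82
position: [428.9, 241.4, 49.1]
ee_rot: [179.8, 0.1, 166.7]
wrist_force: [-2.3, 1.8, 2.7]
opening: 0.001
```

```bash
python3 -m jog '[[[0,0,0,0.1,0],[0,0,0,0.2,0],[0,0,0,0.25,0],[0,0,0,0.25,0],[0,0,0,0.25,0]]]'
```

```text
time_s: 2.23
position: [429.0, 241.4, 47.3]
ee_rot: [179.8, 0.1, 166.7]
wrist_force: [-5.1, 1.4, 17.8]
opening: 0.0
```

```bash
python3 -m jog '[[[0,0,0,-1,0],[0,0,0,-2.5,0],[0,0,0,-2.5,0],[0,0,3.5,-2.5,0],[0,0,7,-2.5,0],[0,0,9.75,-2.5,0],[0,0,9.75,-2.5,0],[0,0,9.75,-1,0],[0,0,9.75,-0.5,0],[0,0,9.75,-0.2,0],[0,0,9.75,0,0],[0,0,9.75,0,0],[0,0,9.75,0,0],[0,0,9.75,0,0]]]'
```

```text
time_s: 3.4
position: [450.3, 335.0, 47.3]
ee_rot: [179.9, 0.1, 166.6]
wrist_force: [-4.9, -1.3, 17.7]
opening: 0.003
```

```bash
python3 -m jog '[[[0,0,0,-1,0],[0,0,0,-4,0],[0,0,0,-8,0],[0,0,0,-12,0],[0,0,0,-14,0]]]'; python3 -c "
from h import *
print(rel([530,-80,290]))"
```

```text
time_s: 3.82
position: [451.4, 334.7, 189.5]
ee_rot: [179.8, 0.2, 166.6]
wrist_force: [0.9, 0.2, -0.3]
opening: 0.0
[-17.29 -38.49 -10.11]
```

```bash
python3 -m jog '[[[0,-17.3,-38.5,-10.1,-13],[0,-17.3,-38.5,-10.1,-13],[0,-17.3,-38.5,-10.1,-13],[0,-17.3,-38.5,-10.1,-13],[0,-17.3,-38.5,-10.1,-13],[0,-17.3,-38.5,-10.1,-13],[0,-17.3,-38.5,-10.1,-13],[0,-17.3,-38.5,-10.1,-13],[0,-17.3,-38.5,-10.1,-13],[0,-17.3,-38.5,-10.1,-13],[0,-17.3,-38.5,-10.1,-13],[0,-17.3,-38.5,-10.1,-13],[0,-17.3,-38.5,-10.1,-13],[0,-17.3,-38.5,-10.1,-13],[0,-17.3,-38.5,-10.1,-13]]]'
python3 - <<'E'
from h import *
p,c=cloud('wrist');s=r.state();print(s['joint_pos'].round(1))
cv2.imwrite('pics/w2.png',cv2.resize(p,(800,600)))
E
```

```text
time_s: 5.07
position: [528.7, -78.7, 285.3]
ee_rot: [180.0, -0.1, 179.7]
wrist_force: [1.1, -0.3, 1.3]
opening: -0.001
[-15.3  16.5   5.3  78.9   0.  -15. ]
```

View pics/w2.png

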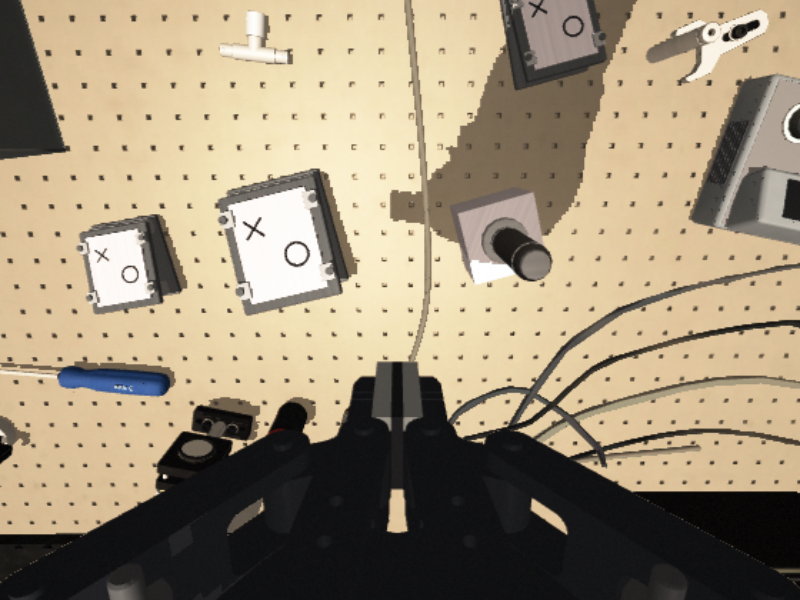

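View w2: large sample's ring (297,254), cross (254,229), probe cap (536,263), stand top centred near (500,230). The smaller coupon at left is a decoy.

```bash
python3 - <<'E'
from h import *
s=np.load('wrist.npz');p=s['p'];c=s['c'];W=s['W'];K=s['K']
def at(u,v):
    u,v=int(u*.7),int(v*.7);return np.nanmedian(c[v-1:v+2,u-1:u+2].reshape(-1,3),0)
ring,cr=at(297,254),at(254,229);print('ring',ring,'cross',cr)
d=(ring-cr);print('yaw from marks',np.degrees(np.arctan2(d[1],d[0])-np.arctan2(30,28*np.cos(np.radians(15)))))
m=np.zeros((420,560),np.uint8);cv2.fillPoly(m,[(np.array([[232,215],[308,195],[325,280],[255,300]])*.7).astype(int)],1)
P=c[m>0];P=P[np.isfinite(P).all(1)];q=P.mean(0);n=np.linalg.svd(P-q,full_matrices=False)[2][2];n*=np.sign(n[2]);print(len(P),n,np.degrees(np.arccos(n[2])),'yaw',np.degrees(np.arctan2(-n[1],-n[0])),'z at ring',q[2]-(n[:2]@(ring-q)[:2])/n[2])
# probe cap & handle
f=c.reshape(-1,3);near=(abs(f[:,0]-515)<50)&(abs(f[:,1])<50)
for a,b in((143,158),(58,70),):
    S=f[near&(f[:,2]>a)&(f[:,2]<b)];print(a,len(S),S.mean(0).round(1),S.min(0).round(1),S.max(0).round(1))
S=f[near&(f[:,2]>55)&(f[:,2]<64)][:,:2];print('stand rect',cv2.minAreaRect(S.astype(np.float32)))
print('captop',at(536,263))
E
```

```text
ring [ 529.31635109 -159.95681885   49.70374088] cross [ 510.25338827 -194.69648939   43.72640025]
yaw from marks 13.280400830099516
3356 [-0.24957801 -0.06322172  0.96628869] 14.919460485198854 yaw 14.214837612323052 z at ring 50.30843164099362
143 478 [516.4   5.8 147.4] [505.6  -4.7 143. ] [528.3  18.3 150.6]
58 900 [511.8   1.3  61. ] [481.4 -28.9  58. ] [552.   37.8  69.2]
stand rect ((517.4255981445312, 7.064701080322266), (60.58197784423828, 60.067710876464844), 15.6524019241333)
captop [516.21182212   7.32660758 148.85725649]
```

```bash
python3 -c "
from h import *
print(rel([517.2,7,180]),rel([517.2,7,89]))"
```

```text
[ 1.18  8.54 10.54] [ 1.17  8.54 19.64]
```

```bash
python3 -m jog '[[[8.5,1.17,8.54,2,-14],[8.5,1.17,8.54,5,-14],[8.5,1.17,8.54,9,-14],[8.5,1.17,8.54,9,-14],[8.5,1.17,8.54,9,-14],[8.5,1.17,8.54,9,-14]]]' 20; python3 - <<'E'
from h import *
print(rel([517.2,7,89]))
p,c=cloud('wrist');cv2.imwrite('pics/w3.png',p)
f=c.reshape(-1,3);near=(abs(f[:,0]-515)<50)&(abs(f[:,1]-7)<50)
S=f[near&(f[:,2]>143)&(f[:,2]<158)];print(len(S),S.mean(0).round(1),S.min(0).round(1),S.max(0).round(1))
S=f[near&(f[:,2]>57)&(f[:,2]<64)][:,:2];print(cv2.minAreaRect(S.astype(np.float32)))
E
```

```text
time_s: 5.62
position: [517.2, 6.8, 195.4]
ee_rot: [180.0, -0.1, -166.2]
wrist_force: [-0.3, 0.3, 1.3]
opening: 0.848
[-3.000e-02  1.000e-02  1.064e+01]
895 [515.6   6.8 147.3] [505.9  -4.4 143. ] [528.4  18.4 150.3]
((517.2877197265625, 6.983100891113281), (60.273338317871094, 59.819915771484375), 15.524364471435547)
```

View pics/w3.png

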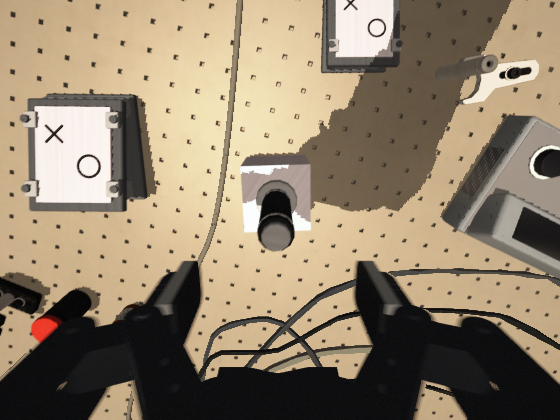

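The probe (276,240) is centred between the open fingers, and the sample is square to the tool. Descending to grip lightly.

```bash
python3 -m jog '[[[8.5,0,0,3,0],[8.5,0,0,6,0],[8.5,0,0,9,0],[8.5,0,0,10.6,0],[8.5,0,0,10.6,0],[1.5,0,0,10.6,0],[1.5,0,0,10.6,0],[1.5,0,0,10.6,0],[1.5,0,0,10.6,0],[1.5,0,0,10.6,0],[1.5,0,0,10.6,0]]]' 20
python3 -m jog '[[[1.5,0,0,-0.5,0],[1.5,0,0,-1,0],[1.5,0,0,-1.6,0],[1.5,0,0,-1.6,0]]]' 20
```

```text
time_s: 6.58
position: [519.4, 5.8, 91.1]
ee_rot: [-180.0, 0.1, -166.3]
wrist_force: [-0.7, 0.9, 6.0]
opening: 0.273
time_s: 6.92
position: [518.9, 5.6, 107.1]
ee_rot: [-180.0, 0.1, -166.3]
wrist_force: [0.4, 0.5, -1.6]
opening: 0.274
```

```bash
python3 -m jog '[[[1.5,0.4,0,0,0],[1.5,0.8,0,0,0],[1.5,1.2,0,0,0],[1.5,1.6,0,0,0],[1.5,2.0,0,0,0],[1.5,2.2,0,0,0],[1.5,2.2,0,0,0]]]' 20; python3 - <<'E'
from h import *
p,c=cloud('side');cv2.imwrite('pics/s4.png',cv2.resize(p[170:255,240:330],(720,600),interpolation=cv2.INTER_CUBIC))
E
```

```text
time_s: 7.5
position: [496.4, 0.3, 105.9]
ee_rot: [-180.0, -0.0, -166.4]
wrist_force: [3.5, 1.4, 2.1]
opening: 0.274
```

View pics/s4.png

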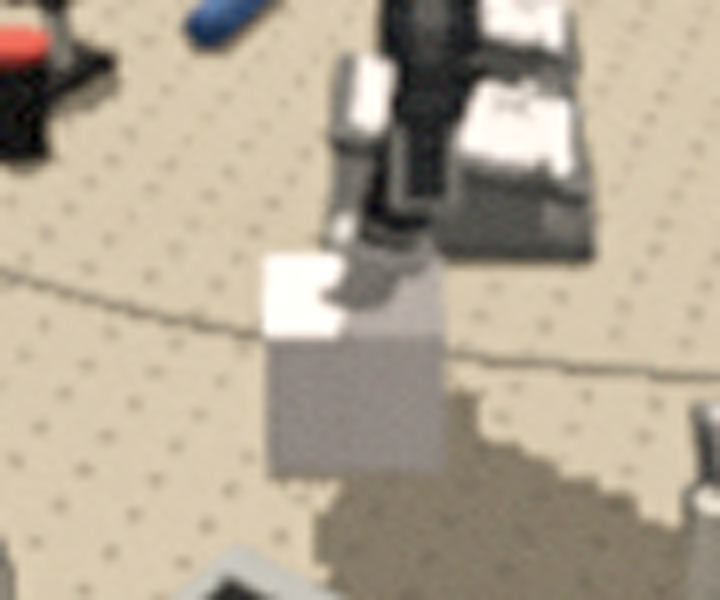

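Force and view show the probe levered over in the jaws against the hole rim. Lifting it out, gripping harder, then carrying it above the sample.

```bash
python3 -m jog '[[[1.5,2.0,0,0,0],[1.5,0,0,-1,0],[1.5,0,0,-2.5,0],[1.5,0,0,-5,0],[1.5,0,0,-7,0],[1.5,0,0,-7,0],[1.5,0,0,-7,0]]]' 20 ; python3 -c "
from h import *
print(rel([495.8,-168.4,168]))"
```

```text
time_s: 8.13
position: [496.0, 0.2, 175.4]
ee_rot: [-180.0, -0.1, -166.4]
wrist_force: [-0.2, 0.0, -1.6]
opening: 0.271
[  3.99 -16.37   0.75]
```

I left a stray first row in that call (dx +2.0), so the tilt may have changed. I'll measure it in the air.

```bash
python3 -m jog '[[[1.5,1,-4,0,0],[1.5,2,-8,0,0],[1.5,3,-12,0,0],[1.5,4,-16.4,0,0],[1.5,4,-16.4,0,0],[1.5,4,-16.4,0,0],[1.5,4,-16.4,0,0]]]' 20 ; python3 - <<'E'
from h import *
M=T();print(M[:3,3])
G=M[:3,3]+[0,0,18.7]
p1,c1=cloud('side');p2,c2=cloud('scene');p3,c3=cloud('wrist')
n=np.array([-.2513,-.0617,.966])
for c in (c1,c2,c3):
    f=c.reshape(-1,3);f=f[np.isfinite(f).all(1)]
    near=(np.linalg.norm(f[:,:2]-G[:2],axis=1)<60)&(f[:,2]>G[2]-110)&(f[:,2]<G[2]-25)&(f[:,2]>65)
    S=f[near];print(len(S))
    for z in range(65,int(G[2]-25),8):
        Q=S[(S[:,2]>=z)&(S[:,2]<z+8)]
        if len(Q):print(z+4,len(Q),Q.mean(0).round(1),np.ptp(Q,0).round(0))
def crop(n,p,s):
    m=camera_model(n);W=np.linalg.inv(np.array(m['world_from_camera']));q=W@np.append(G-[0,0,40],1);K=np.array(m['camera_matrix'])@q[:3];u,v=(K[:2]/K[2]).astype(int);u0,v0=max(u-s,0),max(v-s,0);print(n,u0,v0)
    return cv2.resize(p[v0:v0+2*s,u0:u0+2*s],(400,400),interpolation=cv2.INTER_CUBIC)
cv2.imwrite('pics/c5.png',np.hstack([crop('side',p1,40),crop('scene',p2,40)]))
E
```

```text
time_s: 8.72
position: [494.9, -167.6, 173.8]
ee_rot: [179.8, -0.2, -166.4]
wrist_force: [-0.3, -0.5, -1.5]
opening: 0.276
[ 494.93168769 -167.64640104  173.76401302]
143
109 4 [ 531.9 -153.8  110.7] [7. 2. 4.]
117 7 [ 531.1 -155.2  116.5] [8. 6. 5.]
125 12 [ 525.6 -151.3  125.5] [16. 14.  7.]
133 23 [ 524.1 -152.3  133.3] [21. 15.  7.]
141 17 [ 519.7 -153.3  141.4] [29. 11.  8.]
149 21 [ 510.5 -153.   149.5] [28. 24.  7.]
157 36 [ 514.8 -150.5  157.3] [30. 25.  7.]
165 23 [ 514.4 -154.8  163.8] [30. 13.  6.]
125
109 2 [ 531.3 -163.1  106.2] [3. 0. 2.]
117 11 [ 524.8 -168.4  118.2] [15.  9.  6.]
125 13 [ 523.  -168.8  124.9] [19. 12.  7.]
133 8 [ 521.3 -170.9  131.5] [15.  8.  4.]
141 12 [ 505.4 -173.7  143. ] [20. 25.  6.]
149 44 [ 511.8 -173.2  148.9] [36. 34.  8.]
157 29 [ 516.6 -173.3  156.6] [30. 24.  8.]
165 6 [ 510.8 -174.9  164.5] [26. 11.  4.]
721
141 25 [ 499.8 -165.3  144. ] [ 9. 19.  4.]
149 593 [ 503.2 -163.5  148. ] [18. 28.  8.]
157 78 [ 501.4 -163.8  157. ] [17. 23.  7.]
165 25 [ 497.9 -164.7  164.1] [ 8. 19.  6.]
side 267 116
scene 258 173
```

View pics/c5.png

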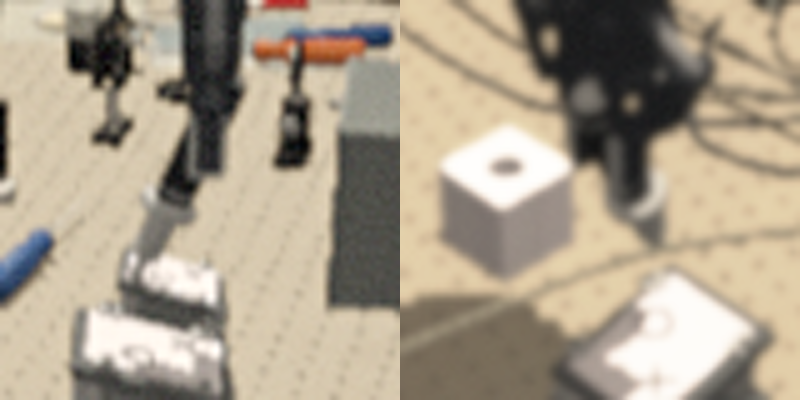

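The side crop shows the probe leaning well past 15°, at roughly 24°. I'll fit its profile to the clouds to get the axis.

```bash
cat >> h.py <<'E'
from scipy.optimize import least_squares
def fit(cams=('side','scene','wrist'),zfloor=65,show=True,th0=24,take=True):
    M=T();G=M[:3,3]+[0,0,18.7]
    if take:
        for n in cams: cloud(n)
    P=[];I=[]
    for i,n in enumerate(cams):
        f=np.load(n+'.npz')['c'].reshape(-1,3);f=f[np.isfinite(f).all(1)]
        f=(f-G)@M[:3,:3]   # tool axes at grip; z down
        k=(abs(f[:,0]+20)<45)&(abs(f[:,1])<25)&(f[:,2]>21)&(f[:,2]<112)&(f[:,2]<G[2]-zfloor)
        P.append(f[k]);I.append(np.full(k.sum(),i))
    P=np.vstack(P);I=np.concatenate(I)
    # profile segments along probe z (tip..handle): (z0,z1,r)
    seg=[(-46,-30,4),(-30,0,10),(0,8,18),(8,86,12)]
    def axis(x): return np.array([np.sin(x[0]),np.sin(x[1]),-np.sqrt(1-np.sin(x[0])**2-np.sin(x[1])**2)])
    def res(x):
        a=axis(x);q=P.copy()
        off=np.vstack([x[4:6],x[6:8],x[8:10]])[I]
        q[:,:2]-=off
        q=q-[x[3],0,0];h=q@a+x[2];rad=np.linalg.norm(q-np.outer(q@a,a),axis=1)
        d=[np.hypot(np.maximum(np.maximum(z0-h,h-z1),0),rad-R) if False else np.sign(rad-R)*np.hypot(np.maximum(np.maximum(z0-h,h-z1),0),rad-R) for z0,z1,R in seg]
        d=np.array(d);j=abs(d).argmin(0);d=d[j,np.arange(len(h))]
        return np.concatenate([d,(x[2]-50)/2*3,[x[3]/3*5],x[4:10]/2*5] if False else [d,[(x[2]-50)*1.5,x[3]*2],x[4:10]*3])
    s=least_squares(res,[np.radians(th0),0,50,0]+[0]*6,loss='soft_l1')
    x=s.x;a=axis(x);tip=np.array([x[3],0,0])-a*(x[2]+46)
    aw=M[:3,:3]@a;tw=G+M[:3,:3]@tip
    n=np.array([-.2513,-.0617,.966]);n/=np.linalg.norm(n)
    print('pts',len(P),'inplane',np.degrees(x[0]).round(1),'out',np.degrees(x[1]).round(1),'gripz',x[2].round(1),'offx',x[3].round(1),'cam',x[4:].round(1),'rms',np.sqrt(np.median(s.fun[:len(P)]**2)).round(2))
    print('angle to normal',np.degrees(np.arccos(aw@n)).round(1),'tip world',tw.round(1),'tip tool',tip.round(1));return aw,tw
E
python3 -c "
from h import *
fit(take=False)
fit(cams=('side',),take=False);fit(cams=('scene',),take=False)"
```

```text
pts 1042 inplane 23.9 out -0.9 gripz 52.6 offx -0.6 cam [-1.2 -0.7  1.  -3.  -0.2  0.3] rms 1.33
angle to normal 8.9 tip world [ 534.8 -155.4  103.4] tip tool [-40.5   1.5  90.1]
pts 157 inplane 23.6 out -0.8 gripz 49.1 offx -2.3 cam [-0.3 -0.9  0.   0.   0.   0. ] rms 1.36
angle to normal 8.5 tip world [ 534.7 -155.6  106.4] tip tool [-40.3   1.3  87.2]
pts 130 inplane 23.5 out -0.9 gripz 53.9 offx 0.2 cam [ 0.1 -3.1  0.   0.   0.   0. ] rms 0.92
angle to normal 8.5 tip world [ 533.9 -155.5  102. ] tip tool [-39.6   1.7  91.6]
```

Tilt is 23.7°, 8.7° too much, and all three fits agree. I'll reduce it by pushing the tip against the stand's front face.

```bash
python3 -c "
from h import *
print(rel([435.8,-12.9,106]))"
```

```text
[ 2.17 16.35  6.92]
```

```bash
python3 -m jog '[[[1.5,2,4,0,0],[1.5,2.17,8,0,0],[1.5,2.17,12,0,0],[1.5,2.17,16.35,0,0],[1.5,2.17,16.35,1,0],[1.5,2.17,16.35,4,0],[1.5,2.17,16.35,6.9,0],[1.5,2.17,16.35,6.9,0],[1.5,2.17,16.35,6.9,0],[1.5,1.67,16.35,6.9,0],[1.5,1.17,16.35,6.9,0],[1.5,0.8,16.35,6.9,0],[1.5,0.4,16.35,6.9,0],[1.5,0.1,16.35,6.9,0],[1.5,-0.2,16.35,6.9,0],[1.5,-0.2,16.35,6.9,0]]]' 20
python3 -m jog '[[[1.5,0.5,0,0,0],[1.5,1.5,0,0,0],[1.5,2.5,0,0,0],[1.5,2.5,0,-3,0],[1.5,2.5,0,-7,0],[1.5,2.5,-4,-7,0],[1.5,2.5,-8,-7,0],[1.5,2.5,-12,-7,0],[1.5,1.5,-16.3,-7,0],[1.5,0.3,-16.3,-7,0],[1.5,0.3,-16.3,-7,0],[1.5,0.3,-16.3,-7,0]]]' 20
python3 -c "
from h import *
fit(th0=15)
fit(cams=('side',),take=False,th0=15);fit(cams=('scene',),take=False,th0=15)"
```

```text
time_s: 10.2
position: [460.3, -9.4, 107.5]
ee_rot: [-180.0, -0.0, -166.4]
wrist_force: [-3.7, -1.1, -0.5]
opening: 0.271
time_s: 11.2
position: [495.0, -168.3, 176.7]
ee_rot: [180.0, -0.0, -166.4]
wrist_force: [-0.8, 0.7, -2.3]
opening: 0.274
pts 1394 inplane 14.9 out 0.2 gripz 52.0 offx -0.1 cam [-2.3  0.   0.  -0.9  0.3  2.6] rms 0.81
angle to normal 0.2 tip world [ 519.8 -162.5  100.8] tip tool [-25.4  -0.3  94.6]
pts 163 inplane 15.8 out 0.3 gripz 47.5 offx -1.9 cam [-0.3 -1.3  0.   0.   0.   0. ] rms 1.26
angle to normal 0.8 tip world [ 521.  -160.9  105.5] tip tool [-27.4  -0.5  90. ]
pts 147 inplane 14.8 out 1.8 gripz 52.5 offx -0.3 cam [-0.1 -0.8  0.   0.   0.   0. ] rms 0.75
angle to normal 1.8 tip world [ 519.7 -163.9  100.3] tip tool [-25.4  -3.1  95.2]
```

Now 15°, within about 1° of the normal. Gripping firmer and hovering about 8 mm above the ring.

```bash
python3 -m jog '[[[1.5,0,0,0,0],[1.5,-0.3,0,1.5,0],[1.5,-0.6,0,3,0],[1.5,-0.83,0,4.2,0],[1.5,-0.83,0,4.28,0],[1.5,-0.83,0,4.28,0],[1.5,-0.83,0,4.28,0],[1.5,-0.83,0,4.28,0]]]' 50
python3 - <<'E'
from h import *
a,t=fit(th0=15,zfloor=62,cams=('side','scene','wrist'))
ring=np.array([530,-160,50.3]);n=np.array([-.2513,-.0617,.966]);print('height',(t-ring)@n,'lat',(t-ring-n*((t-ring)@n)))
def crop(n,s):
    p=np.load(n+'.npz')['p'];m=camera_model(n);W=np.linalg.inv(np.array(m['world_from_camera']));K=np.array(m['camera_matrix'])
    uv=lambda P:(lambda q:(q[:2]/q[2]))(K@(W@np.append(P,1))[:3])
    u,v=uv(ring).astype(int);u0,v0=u-s,v-s;k=400/(2*s);print(n,u0,v0,k,'ring',(uv(ring)-[u0,v0])*k,'tip',(uv(t)-[u0,v0])*k)
    return cv2.resize(p[v0:v0+2*s,u0:u0+2*s],(400,400),interpolation=cv2.INTER_CUBIC)
cv2.imwrite('pics/c6.png',np.hstack([crop('side',28),crop('scene',28)]))
E
```

```text
time_s: 12.02
position: [504.1, -166.2, 135.0]
ee_rot: [-179.9, 0.1, -166.3]
wrist_force: [0.4, 0.0, -1.3]
opening: 0.273
pts 1384 inplane 15.5 out -0.2 gripz 52.1 offx -0.1 cam [-2.5 -0.1  0.1 -2.7  0.2  0.9] rms 0.88
angle to normal 0.6 tip world [ 529.7 -159.6   59.2] tip tool [-26.3   0.4  94.5]
height 8.636145613448361 lat [1.91985623 0.9188423  0.55710446]
side 266 159 7.142857142857143 ring [204.5808984  206.37679046] tip [205.43917169 187.84887633]
scene 280 208 7.142857142857143 ring [201.61481164 206.47158524] tip [200.89721539 189.07508879]
```

View pics/c6.png

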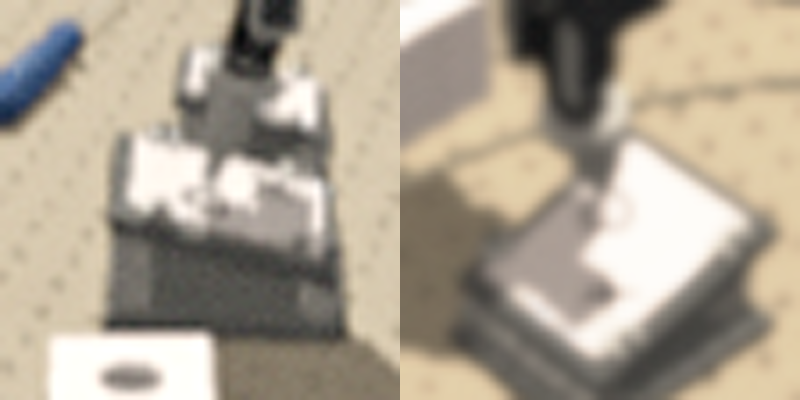

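Scene crop: tip end at about (601,190), ring centred near (613,209), predicted (601,207). The tip may be a few mm off, so I'll check the wrist frame already taken plus a tighter scene crop.

```bash
python3 - <<'E'
from h import *
p=np.load('wrist.npz')['p'];q=np.load('scene.npz')['p'][218:258,288:328];s=np.load('side.npz')['p'][172:202,280:310]
R=lambda a:cv2.resize(a,(300,300),interpolation=cv2.INTER_CUBIC)
w=cv2.resize(p[100:340,160:360],(500,600),interpolation=cv2.INTER_CUBIC)
cv2.imwrite('pics/c7.png',np.hstack([w,np.vstack([R(q),R(s)])]))
W=np.load('wrist.npz')['W'];K=np.load('wrist.npz')['K']
for P in([530,-160,50.3],[529.7,-159.6,59.2]):
    c=K@(np.linalg.inv(W)@np.append(P,1))[:3];print((c[:2]/c[2]-[160,100])*2.5)
for n in('scene','side'): print(n,np.load(n+'.npz')['K'][0,0])
E
```

```text
[290.15636849 375.42474519]
[291.57530519 387.64385405]
scene 390.06751160785194
side 431.7035367743413
```

View pics/c7.png

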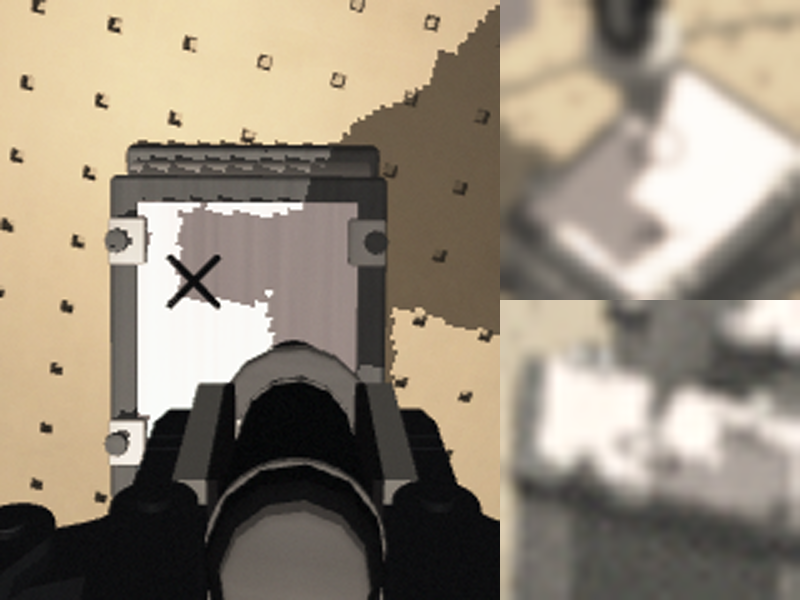

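```bash
python3 - <<'E'
from h import *
s=np.load('wrist.npz');c=s['c'];u,v=238,213
n=np.array([-.2513,-.0617,.966]);n/=np.linalg.norm(n)
cr=np.nanmedian(c[v-2:v+3,u-2:u+3].reshape(-1,3),0)
y=np.cross(n,[.971,.238,0]);y/=np.linalg.norm(y);x=np.cross(y,n)
print('cross',cr,'ring',cr+30*y+28*x)
# w3: rays to plane through ring estimate
M=np.eye(4);M[:3,:3]=Ro.from_euler('xyz',[180,-.1,-166.2],degrees=True).as_matrix();M[:3,3]=[517.2,6.8,195.4]
W=M@np.array(camera_model('wrist')['mount']);K=s['K']
for px in((88.5,166),(54,134)):
    d=W[:3,:3]@np.linalg.inv(K)@[*px,1];k=n@(np.array([530,-160,50.3])-W[:3,3])/(n@d);print('w3',W[:3,3]+k*d)
M=T();print(M[:3,3])
# scene relative: depth-based probe nose vs ring observed pixel
for nm,px in(('scene',(309.4,237.6)),('side',(293.8,186.5))):
    z=np.load(nm+'.npz');W=z['W'];K=z['K'];d=W[:3,:3]@np.linalg.inv(K)@[*px,1];k=n@(np.array([530,-160,50.3])-W[:3,3])/(n@d);print(nm,W[:3,3]+k*d)
    fit(cams=(nm,),take=False,zfloor=62,th0=15)
E
```

```text
cross [ 510.34565948 -193.95296152   44.12091429] ring [ 529.47286991 -158.37748245   51.36902509]
w3 [ 530.31001126 -159.76039579   50.39595177]
w3 [ 511.20377716 -194.97471335   43.17636583]
[ 504.18311802 -166.3555724   134.81703961]
scene [ 531.37713607 -164.2669219    50.38571968]
pts 135 inplane 14.9 out 0.7 gripz 52.9 offx -0.2 cam [-0.1 -1.4  0.   0.   0.   0. ] rms 0.88
angle to normal 0.8 tip world [ 529.5 -161.6   58. ] tip tool [-25.6  -1.2  95.6]
side [ 534.39719977 -167.17078476   50.98589946]
pts 175 inplane 22.6 out -1.5 gripz 51.0 offx 2.0 cam [ 0.3 -0.5  0.   0.   0.   0. ] rms 2.09
angle to normal 7.8 tip world [ 537.9 -155.6   64.1] tip tool [-35.2   2.6  89.5]
```

Independent estimates put the tip within about 2 mm of the ring centre. Recording the force zero, then approaching along the normal.

```bash
cat >> h.py <<'E'
def force(k=12):
    F=[];Z=[]
    for i in range(k):
        snapshot('wrist');s=r.state();F.append(s['wrist_force']);Z.append(s['position'])
    F=np.array(F);n=np.array([-.2513,-.0617,.966]);print('F',F.mean(0).round(2),'Fn',(F@n).mean().round(2),'+-',((F@n).std()/k**.5).round(2),'pos',np.mean(Z,0).round(2),s['time_s'],s['opening'].round(3))
E
python3 -c "from h import *;force()"
python3 -m jog '[[[1.5,0,0,0.2,0],[1.5,0,0,0.4,0],[1.5,-0.05,0,0.58,0],[1.5,-0.05,0,0.58,0]]]' 50
python3 -c "from h import *;force()"
```

```text
time_s: 13.1
position: [503.9, -165.8, 127.6]
ee_rot: [180.0, -0.0, -166.3]
wrist_force: [0.1, 0.5, -2.0]
opening: 0.269Traceback (most recent call last):
  File "<string>", line 1, in <module>
    from h import *;force()
                    ~~~~~^^
  File "h.py", line 47, in force
    F=np.array(F);n=np.array([-.2513,-.0617,.966]);print('F',F.mean(0).round(2),'Fn',(F@n).mean().round(2),'+-',((F@n).std()/k**.5).round(2),'pos',np.mean(Z,0).round(2),s['time_s'],s['opening'].round(3))
                                                                                                                                                                                     ^^^^^^^^^^^^^^^^^^
AttributeError: 'float' object has no attribute 'round'
Traceback (most recent call last):
  File "h.py", line 47, in force
    F=np.array(F);n=np.array([-.2513,-.0617,.966]);print('F',F.mean(0).round(2),'Fn',(F@n).mean().round(2),'+-',((F@n).std()/k**.5).round(2),'pos',np.mean(Z,0).round(2),s['time_s'],s['opening'].round(3))
                                                                                                                                                                                     ^^^^^^^^^^^^^^^^^^
AttributeError: 'float' object has no attribute 'round'
```

```bash
sed -i "s/,s\['opening'\].round(3)//" h.py
python3 -c "from h import *;force()"
python3 -m jog '[[[1.5,-0.03,0,0.1,0],[1.5,-0.05,0,0.2,0],[1.5,-0.05,0,0.2,0]]]' 50 >/dev/null
python3 -c "from h import *;force()"
python3 -m jog '[[[1.5,-0.03,0,0.1,0],[1.5,-0.05,0,0.2,0],[1.5,-0.05,0,0.2,0]]]' 50 >/dev/null
python3 -c "from h import *;force()"
```

```text
F [ 0.15 -0.06 -1.42] Fn -1.4 +- 0.11 pos [ 504.21 -165.98  128.19] 14.3
F [ 0.27 -0.19 -1.17] Fn -1.19 +- 0.12 pos [ 504.72 -165.87  126.19] 15.15
F [-0.15 -0.1  -0.29] Fn -0.23 +- 0.13 pos [ 505.21 -165.76  124.22] 16.0
```

```bash
python3 -m jog '[[[1.5,-0.03,0,0.12,0],[1.5,-0.06,0,0.24,0],[1.5,-0.06,0,0.24,0]]]' 50 >/dev/null
python3 -c "
from h import *
force(24)
for n in('scene','side','wrist'): cloud(n)
fit(cams=('scene','wrist'),take=False,zfloor=60,th0=15)
a,b=[cv2.resize(np.load(n+'.npz')['p'][v:v+40,u:u+40],(400,400),interpolation=cv2.INTER_CUBIC) for n,u,v in(('scene',288,215),('side',275,165))]
cv2.imwrite('pics/c8.png',np.hstack([a,b]))"
```

```text
F [-0.27 -0.02  0.34] Fn 0.4 +- 0.09 pos [ 505.8  -165.62  121.8 ] 17.45
pts 1202 inplane 14.6 out 0.2 gripz 52.2 offx -0.4 cam [-0.2 -1.6  0.   1.4  0.   0. ] rms 0.73
angle to normal 0.5 tip world [ 530.3 -160.    45.5] tip tool [-25.1  -0.4  95. ]
```

View pics/c8.png

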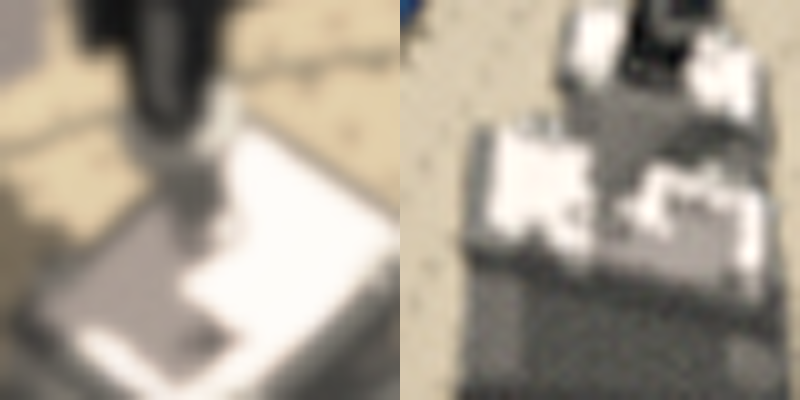

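The probe stands square on the sample. Force (+1.8 N) and geometry both put the plunger at about 5 mm. Ring offsets from two cameras are 3 mm or less, so I'm handing in.

```bash
python3 -c "
from h import *
s=r.state();print(s['time_s'],s['wrist_force'],s['opening'],abs(s['qvel']).max());print(job.job_done())"
```

```text
17.6 [-0.33891247 -0.14456231  0.45783074] 0.26811938613835895 0.11675400091260522
the job is handed in; nothing more can be done
None
```

I pressed the round key and then the bar key fully down, letting each come up, and left the square key alone. The probe is out of its stand, and I handed in at 17.6 s with it gripped and its tip pressed on the ring; no verdict was reported.

The jog interface can't tilt the tool. I set the 15° slope by levering the probe in a light 20 N grip against the stand's hole rim, then raised the grip to 50 N.

**Last checks**
- **Keys:** each bottomed at about 18 N with the finger tips at 47.3 mm, which matches full travel.
- **Squareness:** the probe axis is about 0.5° from the face normal.
- **Pressure on the sample:** about 1.8 N above the force zero. That means the tip is about 5.2 mm in by force, or about 4.8 mm by geometry.
- **Tip position:** about 1 mm from the ring centre by the wrist camera and about 2 mm by the scene camera. They disagree slightly on direction, but both are inside the 7 mm limit.

**What went wrong or stayed unsure**
- **Over-tilt:** a stray row in one move tilted the probe to about 24°. I corrected it against the stand's front face and re-measured 15°.
- **Side camera:** close to the sample its fit failed, giving 22.6°, because sample points got mixed in. I discarded that reading.
- **Ring:** it could not be seen clearly under the tip in the last picture.
- **Bystanders:** I planned the moves clear of them but did not re-measure where they stand at the end.

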